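Shut the red air valve under the sliding cover of the bench air box

ROBOT

A 7-joint arm with a two-finger parallel gripper is mounted at the origin on the work surface. World frame = base frame: x ahead of the robot, y to its left, z up, the work surface at z = 0. Lengths are in m, angles in rad, forces in N, time in s.
With the tool pointing down it reaches from about 0.425 to 1.025 m from the base axis. Payload 3.6 kg.
Tool frame: the origin (TCP) lies on the centre line of the jaws, within the pads' length; the fingertips stand 11 mm ahead of it and the grasp point (between the pads) lies 8 mm behind it; z points along the fingers, x is the direction in which the jaws open and shut, and the axes are right-handed (so a half turn about z gives the same grasp; the last joint's range is limited). The gripper opens to 85 mm and grips with 20 to 120 N. Pads are 22 mm wide; open, the fingers measure 114 mm over their backs; the gripper's body (76 mm by 85 mm) begins 54 mm behind the grasp point. The pads swing forward as they close: fully open they stand 13 mm farther back than shut.
Start: joints at [-1.244, 0.591, 0.048, 1.609, -0.033, 0.943, -0.034], TCP at [0.295, 0.662, 0.242] pointing down, gripper open.
Joint ranges: [-2.69, 2.69], [-0.47, 2.24], [-1.27, 1.36], [0.19, 2.51], [-1.53, 4.68], [0.08, 2.07], [-3.09, 3.09]. Speed limits (rad/s): [2.57, 2.57, 3.14, 3.14, 3.14, 3.14, 3.14].

INTERFACE

Orientations are given as a unit quaternion [x, y, z, w].
In Python, from rig import monitor, viewer, ctrl gives the robot as it stands. The module is installed in compiled form; this text tells all that it offers.
- The arm moves only by the tool drive_tool, never from a script. Its argument "series" is a list of rows, each a list of 3 entries, a list of its own where there are three numbers: the opening in per cent of the stroke, from 0 (shut) to 100 (fully open), then the shift along the world's x, y, z in mm, then the turn about the world's z in rad. A call has 1 to 20 rows; each row is the pose to reach, as a shift and turn from the pose measured when the call began; what a row does not reach only later rows make up. A row lasts 1/8 s, in which the tool goes at most 62.5 mm and 10.7 degrees, less where a joint would pass 70% of its speed; a pose out of reach is approached as far as the arm can. A call with a gripper value outside its range is refused whole. The fingers move at their own pace and stop on an object; the grip force is fixed at half the most. Time passes only in rows, so rows that repeat a pose let the fingers close. It gives the time, the measured TCP pose, the force and the opening at its end, in the units of the state.
- monitor.state(): the state, without advancing time (a new reading comes with each control period).
- viewer.grab_frame(name): name is "side" or "top"; returns a dict with "color" (420x560x3 uint8, red, green, blue), "fovy" (degrees; the focal length in pixels is half the picture's height over the tangent of half this angle, whatever the lens; pixels are square), "cx", "cy" (the principal point, pixels), "camera_from_world" (4x4, takes a point from world to camera coordinates). Camera axes: x right, y down, z forward; pixel columns grow to the right and rows downward; lengths in m; the calibration is good to about 2 mm. A picture is of the moment at which its call begins. There is no depth.
- ctrl.hand_in(): hands the job in, once; it reports no verdict.
Trained networks look in the newest picture that a camera, given by its name, has taken for a name from the list of things; names that differ only in an ending like _2 or _b are one class to them, and where a whole thing is asked for, a point or a joint stands for the part that bears it (a point fixed in the world has none). Each returns a list of dicts, best first, with "confidence" (0 to 1); they miss things now and then, are a little off and sometimes report something else, mostly with a low value. They report only what shows in the picture. A call takes as long as a camera call.
- viewer.recognise(query, camera): "location" ([x, y, z] in m, in world coordinates, good to about 4 mm: the middle of the surface that is visible of it).
- viewer.outline_of(query, camera): "mask" (420x560 bool, what is visible of it).
- viewer.pinpoint(query, camera): "location" ([x, y, z] in m, in world coordinates, good to about 4 mm: a listed point, or the origin of a listed thing).
The state is a dict: "time": time; "q": joint angles; "joint_vel": joint speeds; "joint_torque": joint torques, N m; "tcp_pos": TCP position; "ee_rot": TCP orientation; "wrist_force": force on the tool from outside, world axes, zero at the start; "wrist_torque": the same for the moment, N m; "width": finger opening in m.
Only numpy, scipy, OpenCV 4.12 (cv2) and the standard library are available. Lean on these libraries where they do the work, as an engineer would, in place of code of your own. Each camera call takes 0.05 s, during which the arm holds its last target.

TASK

The air line on the red-handled valve of the bench air box is finished with: with your fingertips push the box's loose plywood cover along its guides all the way to the other end, off the valve bay and without lifting it, then push the red handle clockwise until that valve is fully shut. Only push, never pinch the cover's bar or the handle. Leave the blue valve and the things lying around the box as they are.

Things in the scene. Friction and masses are not known exactly. Their poses are not given: they have to be found in the camera images.
- air_box: Grey steel compressed-air box fixed to the bench, 170 mm (its x) x 440 mm (its y). Origin: centre of its underside; z up. The cover rides on its rim at z = 80 mm, between guide strips along both long edges (|x| 75 to 85 mm) and end stops at both ends (|y| over 216 mm), all up to z = 92 mm. Valve bay in the y < 0 half, deck in the y > 0 half. Outlets stick out in front to x = -122 mm.
- bay (a point): Centre of the opening of the valve bay, level with the rim (box x = 0, y = -108, z = 80 mm). Opening |x| < 66 mm, box y from -216 to 0 mm; floor at z = 4 mm; a header bar runs along its +x side (box x 41 to 67 mm, top at z = 43 mm).
- deck (a point): Centre of the fixed flat deck on which the cover is to be parked (box x = 0, y = 108, z = 80 mm). Beyond the box's +y end sits a filter-regulator 45 mm wide (box y 220 to 268 mm), up to z = 108 mm.
- cover: Loose flat plywood cover, 146 (x) x 210 (y) x 6 mm, about 0.25 kg, lying between the guides with 2 mm play each side, axes parallel to the box's. Origin: centre of its underside, 80 mm above the bench. Starts over the valve bay, origin at box y -109 to -80 mm; slides easily (a newton or two) towards the box's +y until it meets the end stop at box y = +111 mm.
- cover_bar (a point): Top centre of the dark wooden finger bar fixed across the middle of the cover: 90 mm long along the cover's x, 14 mm thick along y, standing 22 mm up from the cover's top face (86 to 108 mm above the bench).
- red_handle (a joint): Turn of the red lever in rad: 0 = open, pointing along the box's -x; turns clockwise seen from above; 1.571 = fully shut against its stop, pointing along the box's +y. Starts between 0 and 0.3, stays where it is left, resists with about 0.25 N m (6 N pushed 42 mm from its axis).
- red_axis (a point): Point on the vertical turning axis of the red lever, at mid height of its sleeve, 59.5 mm above the bench. In the box it lies at x = 15 mm and y = -160 or -80 mm (the two valves may change places). Below the lever the brass valve and its outlet tube run along the box's x, top at z = 45 mm or lower; a nut of 9 mm radius stands round the axis under the lever.
- red_tip (a point): Free end of the red lever, 60 mm from its axis, at mid height of the sleeve. The red plastic sleeve covers the lever from 16 to 60 mm from its axis, is 14 mm wide and 11 mm high (54 to 65 mm above the bench).
- blue_handle (a joint): Turn of the neighbouring blue lever in rad, same sense as the red; starts between 0 and 0.25 (open); to be left alone.
- blue_axis (a point): Point on the turning axis of the blue lever, 59.5 mm above the bench, in the other valve place, 80 mm along the box's y from the red axis.
- blue_tip (a point): Free end of the blue lever, same make and size as the red one.
- screwdriver: Loose screwdriver with a blue handle, 190 mm long, lying on the bench in front (robot side) of the deck half. Origin: below its middle, on the bench.
- parts_tub: Loose clear plastic parts tub, 75 x 110 x 50 mm, on the bench behind the valve bay. Origin: centre of its underside.
- coupler: Loose spare brass coupler standing upright, 28 mm diameter, 50 mm high, on the bench behind the middle of the box. Origin: centre of its underside.

How it is judged:
By the outcome, as a careful person would: the job done as asked, in the order asked, and still so for the second after the job is handed in, with the robot touching nothing.
It also fails if it takes over 58 s, if anything falls off the work surface, if the arm or the gripper's body presses on something with over 40 N, if the wrist force passes 120 N, or if a joint passes its speed limit or range.

## Working session

There is one attempt and no reset: what is moved stays moved. The work goes in short steps, Python scripts to look and compute and a tool call to move; the robot and the scene stay as the last step left them, time stands still between calls to the robot, and variables do not carry over. Pictures are saved under pics/ and viewed, and the job is handed in when it is done.

Besides the shell and the picture viewer there is one more tool, called as name([rows], argument=value, ...), one row to a line, values as JSON. drive_tool: Moves the arm, as the interface text tells. Its arguments: {"type":"object","properties":{"series":{"type":"array"}},"required":["series"]}

```bash
mkdir -p pics; cat > h.py <<'E'
from rig import monitor, viewer, ctrl
import numpy as np, cv2
def snap(cam,name):
    f=viewer.grab_frame(cam); cv2.imwrite(f'pics/{name}.png',cv2.cvtColor(f['color'],cv2.COLOR_RGB2BGR)); return f
def proj(f,p):
    p=np.asarray(p,float); c=(f['camera_from_world']@np.r_[p,1])[:3]
    F=210/np.tan(np.radians(f['fovy'])/2); return np.array([f['cx']+F*c[0]/c[2],f['cy']+F*c[1]/c[2]])
def ray(f,u,v,z):
    F=210/np.tan(np.radians(f['fovy'])/2); M=f['camera_from_world']; R=M[:3,:3];t=M[:3,3]
    o=-R.T@t; d=R.T@np.array([(u-f['cx'])/F,(v-f['cy'])/F,1]); return o+d*(z-o[2])/d[2]
E
python3 - <<'E'
from h import *
np.set_printoptions(precision=4,suppress=True)
s=monitor.state();print(s)
for c in ['top','side']:
    f=snap(c,c+'0'); M=f['camera_from_world']; print(c,-M[:3,:3].T@M[:3,3],M[2,:3])
    for n in ['air_box','bay','deck','cover','cover_bar','red_axis','red_tip','blue_tip','screwdriver','parts_tub','coupler']:
        r=viewer.pinpoint(n,c); print(n,[(np.round(x['location'],4),round(x['confidence'],2)) for x in r[:2]])
E
```

```text
{'time': 0.0, 'q': array([-1.2445,  0.5921,  0.0483,  1.6098, -0.0333,  0.9427, -0.0337]), 'joint_vel': array([ 0.0007,  0.0003,  0.    , -0.0009, -0.0001, -0.0009, -0.002 ]), 'joint_torque': array([  0.0006, -54.8685,   1.5463, -19.8128,   0.0093,   0.0088,
        -0.    ]), 'tcp_pos': array([0.2951, 0.6613, 0.2412]), 'ee_rot': array([ 0.8389,  0.5443, -0.0009,  0.0007]), 'wrist_force': array([0.0098, 0.1008, 0.3444]), 'wrist_torque': array([-0.0049,  0.023 ,  0.0401]), 'width': 0.08535645163455974}
top [ 0.5548 -0.0176  0.7421] [ 0.045   0.0499 -0.9977]
air_box [(array([ 0.5806, -0.0659,  0.0007]), 0.61)]
bay []
deck [(array([0.5531, 0.0428, 0.0742]), 0.97)]
cover [(array([ 0.6084, -0.163 ,  0.082 ]), 0.62)]
cover_bar [(array([ 0.6108, -0.1615,  0.1067]), 0.95)]
red_axis []
red_tip []
blue_tip [(array([ 0.6099, -0.1599,  0.0783]), 0.72)]
screwdriver [(array([0.4112, 0.0336, 0.    ]), 0.7)]
parts_tub [(array([ 0.7798, -0.136 , -0.0031]), 0.89)]
coupler []
side [0.2356 0.4747 0.7   ] [ 0.4409 -0.5475 -0.7112]
air_box [(array([ 0.5822, -0.0604, -0.0028]), 0.6)]
bay []
deck [(array([0.5569, 0.0414, 0.0783]), 0.91)]
cover [(array([ 0.6136, -0.1605,  0.0834]), 0.88), (array([0.5549, 0.043 , 0.0814]), 0.28)]
cover_bar [(array([ 0.6085, -0.1624,  0.1085]), 0.78)]
red_axis []
red_tip []
blue_tip []
screwdriver [(array([0.4142, 0.0392, 0.0005]), 0.81)]
parts_tub [(array([ 0.7793, -0.1365,  0.0023]), 0.79)]
coupler [(array([0.7246, 0.0038, 0.0014]), 0.57)]
```

View pics/top0.png

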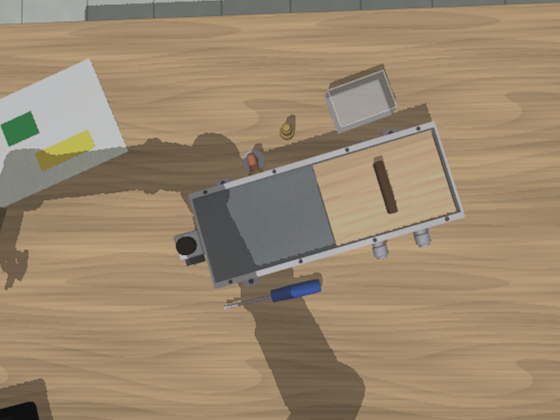

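View pics/side0.png

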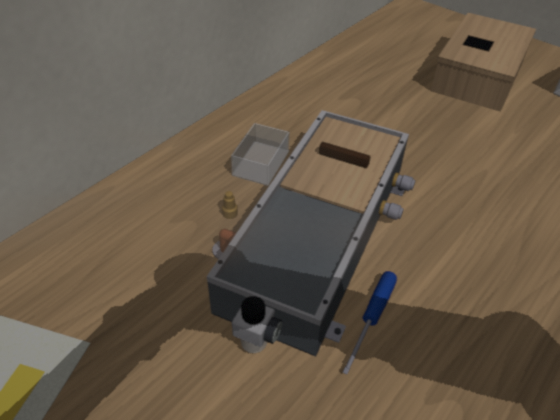

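```bash
python3 - <<'E'
from h import *
from scipy.optimize import least_squares
np.set_printoptions(precision=4,suppress=True)
f=viewer.grab_frame('top'); g=viewer.grab_frame('side')
obs=[(f,(434.5,123)),(f,(463.5,215)),(f,(215,288)),(f,(190,195))]
loc=[(85,-220),(-85,-220),(-85,220),(85,220)]
def W(p,l): 
    c,s=np.cos(p[2]),np.sin(p[2]); return np.array([p[0]+(c*l[0]-s*l[1])/1e3,p[1]+(s*l[0]+c*l[1])/1e3,l[2]/1e3])
def res(p): return np.concatenate([proj(o[0],W(p,(*l,92)))-o[1] for o,l in zip(obs,loc)])
r=least_squares(res,[.58,-.06,.26]); p=r.x; print(p,r.fun)
for F,n in((f,'top'),(g,'side')):
    im=cv2.cvtColor(F['color'],cv2.COLOR_RGB2BGR)
    for l in loc: cv2.circle(im,tuple(int(round(a)) for a in proj(F,W(p,(*l,92)))),2,(0,0,255),-1)
    for l in [(75,-216),(-75,-216),(75,216),(-75,216)]: cv2.circle(im,tuple(int(round(a)) for a in proj(F,W(p,(*l,92)))),2,(0,255,0),-1)
    cv2.imwrite(f'pics/{n}1.png',cv2.resize(im[100:320,150:500],None,fx=2.2,fy=2.2))
for cb in [(.6108,-.1615),(.6085,-.1624)]:
    d=np.array(cb)-p[:2]; c,s=np.cos(p[2]),np.sin(p[2]); print('bar in box',c*d[0]+s*d[1],-s*d[0]+c*d[1])
for cb in [(.5531,.0428),(.5569,.0414)]:
    d=np.array(cb)-p[:2]; print('deck in box',c*d[0]+s*d[1],-s*d[0]+c*d[1])
E
```

```text
[ 0.5823 -0.0619  0.2714] [ 0.0384 -2.2863  1.88    1.8869 -0.3325  1.0902 -1.7743 -0.8289]
bar in box 0.000738903687708993 -0.10357926705065708
bar in box -0.0017181706069192768 -0.10382983821954295
deck in box -8.882195734745066e-05 0.10871085252690714
deck in box 0.00319686792547573 0.10634352449853576
```

View pics/top1.png

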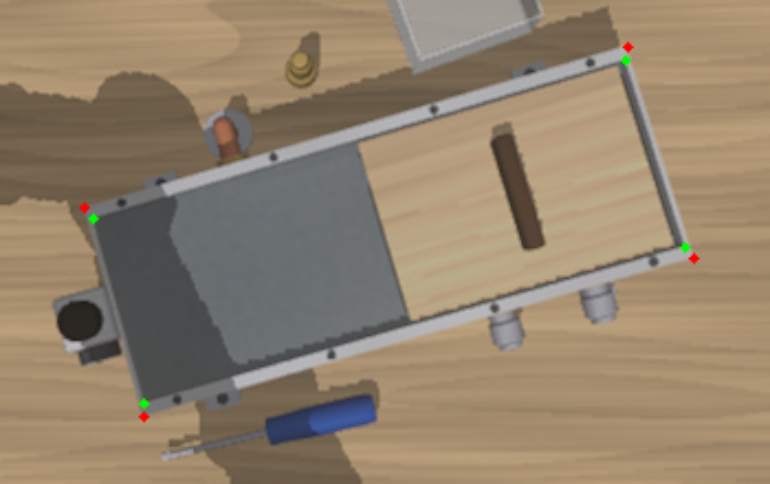

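View pics/side1.png

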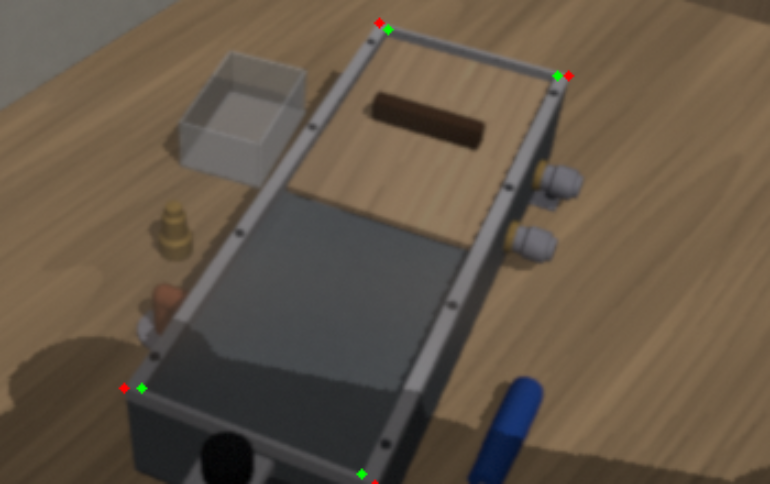

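drive_tool([
  [0,[55,-145,0],-0.15],
  [0,[55,-145,0],-0.15],
  [0,[55,-145,0],-0.15],
  [0,[110,-290,0],-0.3],
  [0,[110,-290,0],-0.3],
  [0,[165,-435,0],-0.45],
  [0,[165,-435,0],-0.45],
  [0,[215,-570,0],-0.6],
  [0,[215,-570,0],-0.6],
  [0,[323,-852,-30],-0.88],
  [0,[323,-852,-30],-0.88],
  [0,[323,-852,-60],-0.88],
  [0,[323,-852,-60],-0.88],
  [0,[323,-852,-60],-0.88],
  [0,[323,-852,-60],-0.88],
  [0,[323,-852,-60],-0.88],
])

```text
time: 3.3
tcp_pos: [0.6187, -0.1965, 0.182]
ee_rot: [0.991, 0.131, 0.0, 0.002]
wrist_force: [-0.2, 0.7, 0.1]
width: 0.0
```

```bash
python3 - <<'E'
from h import *
np.set_printoptions(precision=4,suppress=True)
s=monitor.state();print(s)
for c in ['top','side']:
    snap(c,c+'2')
    for n in ['cover_bar','cover']: print([(x['location'],x['confidence']) for x in viewer.pinpoint(n,c)[:1]])
E
```

```text
{'time': 3.3, 'q': array([ 0.0124,  0.5849,  0.3274,  1.8464, -0.2581,  0.7502,  0.7425]), 'joint_vel': array([ 0.0858,  0.0541, -0.0732, -0.0717, -0.0353,  0.059 ,  0.0985]), 'joint_torque': array([  0.0195, -48.7119,   5.2377, -16.5296,   0.0698,  -0.1877,
         0.0162]), 'tcp_pos': array([ 0.6187, -0.1965,  0.182 ]), 'ee_rot': array([0.9913, 0.1314, 0.    , 0.002 ]), 'wrist_force': array([-0.215 ,  0.7214,  0.0959]), 'wrist_torque': array([ 0.0654, -0.0134, -0.0266]), 'width': 4.721835983403704e-05}
[([0.6103, -0.1632, 0.1066], 0.77)]
[([0.6071, -0.1619, 0.0813], 0.94)]
[([0.6087, -0.1621, 0.1112], 0.89)]
[([0.6116, -0.1619, 0.0817], 0.74)]
```

View pics/side2.png

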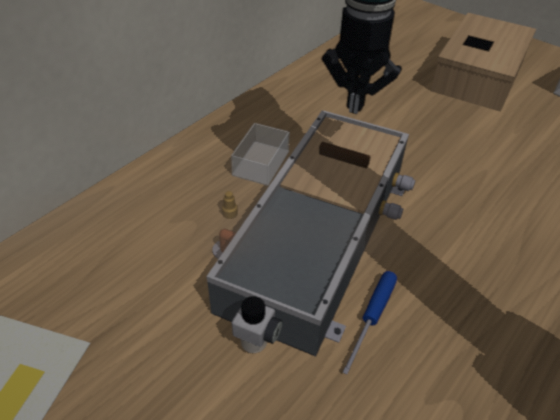

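View pics/top2.png

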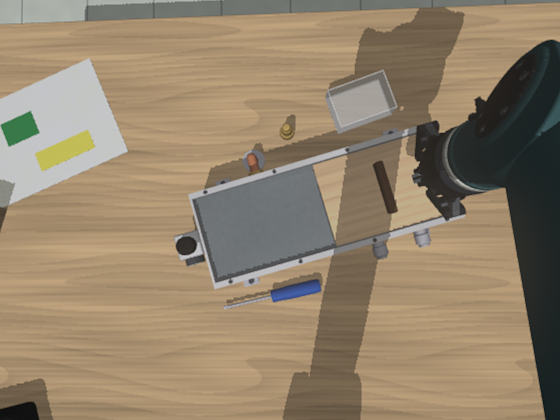

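drive_tool([
  [0,[0,0,-50],0],
  [0,[0,0,-78],0],
  [0,[0,0,-78],0],
  [0,[-3,10,-78],0],
  [0,[-5,19,-78],0],
  [0,[-8,29,-78],0],
  [0,[-12,43,-78],0],
  [0,[-16,58,-78],0],
  [0,[-20,72,-78],0],
  [0,[-24,87,-78],0],
  [0,[-28,101,-78],0],
  [0,[-32,116,-78],0],
  [0,[-36,130,-78],0],
  [0,[-40,145,-78],0],
  [0,[-44,159,-78],0],
  [0,[-48,173,-78],0],
  [0,[-51,183,-78],0],
  [0,[-53,190,-78],0],
  [0,[-54,194,-78],0],
  [0,[-54,194,-78],0],
])

```text
time: 6.1
tcp_pos: [0.5641, 0.0076, 0.1043]
ee_rot: [0.991, 0.137, -0.0, -0.001]
wrist_force: [0.6, -0.8, -0.2]
width: -0.0004
```

```bash
python3 - <<'E'
from h import *
np.set_printoptions(precision=4,suppress=True)
s=monitor.state();print(s['tcp_pos'],s['wrist_force'])
for c in ['top','side']:
    snap(c,c+'3')
    for n in ['cover_bar','cover','red_axis','red_tip','blue_axis','blue_tip']: print(n,[(x['location'],x['confidence']) for x in viewer.pinpoint(n,c)[:1]])
E
```

```text
[0.5641 0.0076 0.1043] [ 0.61   -0.8028 -0.2335]
cover_bar []
cover [([0.6419, -0.2066, 0.056], 0.22)]
red_axis [([0.6227, -0.1344, 0.0655], 0.95)]
red_tip [([0.5602, -0.1437, 0.0555], 0.72)]
blue_axis [([0.6387, -0.207, 0.0563], 0.78)]
blue_tip [([0.5801, -0.2239, 0.0634], 0.84)]
cover_bar [([0.5544, 0.0277, 0.1112], 0.83)]
cover [([0.5588, 0.0299, 0.085], 0.74)]
red_axis [([0.6175, -0.1335, 0.055], 0.87)]
red_tip []
blue_axis [([0.6411, -0.2143, 0.0627], 0.94)]
blue_tip [([0.5858, -0.2238, 0.0601], 0.6)]
```

View pics/side3.png

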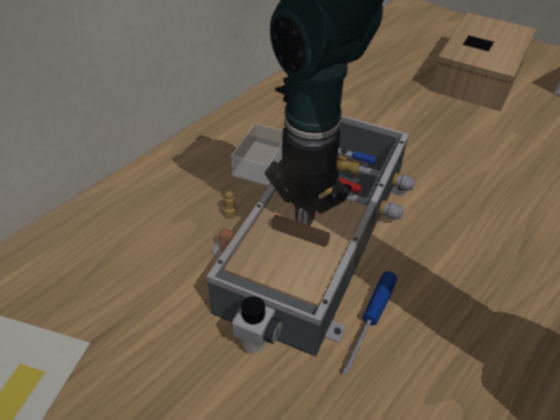

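View pics/top3.png

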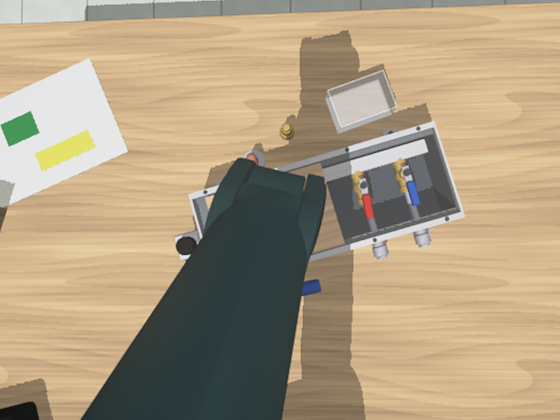

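drive_tool([
  [0,[-1,4,0],0],
  [0,[-2,8,0],0],
  [0,[-3,11,0],0],
  [0,[-4,14,0],0],
  [0,[-4,16,0],0],
  [0,[-5,17,0],0],
  [0,[-5,18,0],0],
  [0,[-5,18,0],0],
])

```text
time: 7.8
tcp_pos: [0.5595, 0.0249, 0.1045]
ee_rot: [0.991, 0.137, 0.0, -0.001]
wrist_force: [0.1, -1.8, 1.8]
width: 0.0001
```

drive_tool([
  [0,[0,1,0],0],
  [0,[-1,2,0],0],
  [0,[-1,3,0],0],
  [0,[-1,4,0],0],
  [0,[-1,4,0],0],
  [0,[-1,4,0],0],
])

```text
time: 8.55
tcp_pos: [0.5583, 0.0287, 0.1045]
ee_rot: [0.991, 0.137, -0.0, -0.001]
wrist_force: [0.2, -0.8, 0.7]
width: 0.0001
```

drive_tool([
  [0,[0,1,0],0],
  [0,[-1,2,0],0],
  [0,[-1,3,0],0],
  [0,[-1,4,0],0],
  [0,[-1,4,0],0],
  [0,[-1,4,0],0],
])

```text
time: 9.3
tcp_pos: [0.558, 0.0289, 0.1046]
ee_rot: [0.991, 0.135, 0.001, 0.001]
wrist_force: [0.8, -9.4, 0.5]
width: -0.0
```

drive_tool([
  [0,[2,-8,0],0],
  [0,[4,-14,0],0],
  [0,[4,-14,30],0],
  [0,[4,-14,60],0],
  [0,[12,-60,60],0],
  [0,[14,-110,60],0],
  [0,[18,-160,60],0],
  [0,[21,-208,60],0],
  [0,[21,-208,60],0],
  [0,[21,-208,60],0],
])

```text
time: 10.55
tcp_pos: [0.579, -0.1778, 0.1643]
ee_rot: [0.991, 0.136, 0.0, 0.0]
wrist_force: [0.6, 0.4, 0.1]
width: 0.0001
```

```bash
python3 - <<'E'
from h import *
np.set_printoptions(precision=4,suppress=True)
s=monitor.state();print(s['tcp_pos'],s['wrist_force'],s['ee_rot'])
p=[.5823,-.0619,.2714];c_,s_=np.cos(p[2]),np.sin(p[2])
for c in ['top','side']:
    f=snap(c,c+'4'); im=cv2.imread(f'pics/{c}4.png')
    for n in ['cover_bar','cover','red_axis','red_tip','blue_axis','blue_tip']:
        for x in viewer.pinpoint(n,c)[:1]:
            d=np.array(x['location'])-[p[0],p[1],0]; print(n,x['confidence'],c_*d[0]+s_*d[1],-s_*d[0]+c_*d[1],d[2])
    cv2.imwrite(f'pics/{c}4.png',cv2.resize(im[90:310,170:500],None,fx=2.2,fy=2.2))
E
```

```text
[ 0.579  -0.1778  0.1643] [0.6309 0.3551 0.0571] [0.9908 0.1356 0.0004 0.0005]
cover_bar 0.57 -0.0005959297667401733 0.11424138859324633 0.1068
cover 0.93 -0.0007199240183495478 0.1123037030084396 0.0796
red_axis 0.71 0.016684820782070963 -0.08290757960204949 0.063
red_tip 0.66 -0.045474403556284855 -0.07464133319548993 0.0575
blue_axis 0.72 0.018160562057684702 -0.1574310134177792 0.0596
blue_tip 0.72 -0.13723242181256484 0.14022193980778577 0.0009
cover_bar 0.63 -0.0022245044422650323 0.1113729840669915 0.1111
cover 0.81 0.0012881397272453375 0.11392471503604076 0.0827
red_axis 0.84 0.01437103234079655 -0.07406357694210951 0.057
red_tip 0.78 -0.04760392189328729 -0.07259556887564012 0.0615
blue_axis 0.93 0.01510867764787676 -0.15907296394966852 0.0616
blue_tip 0.49 -0.04019705548544812 -0.15863037770332583 0.0627
```

View pics/side4.png

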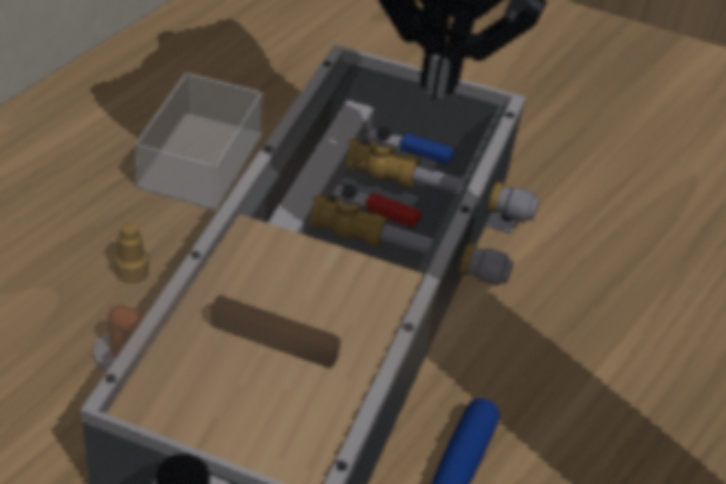

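View pics/top4.png

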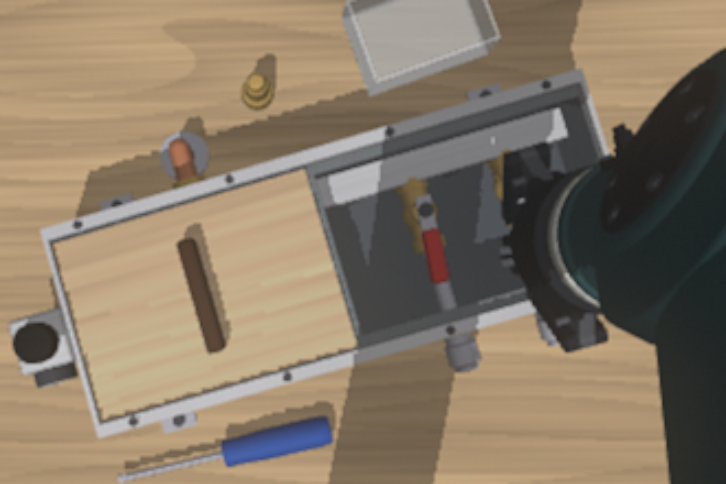

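```bash
python3 - <<'E'
from h import *
np.set_printoptions(precision=1,suppress=True)
p=[.5823,-.0619,.2714];c,s=np.cos(p[2]),np.sin(p[2])
t0=monitor.state()['tcp_pos'][:2]
for th in np.linspace(0.1,1.6,16):
    r=38+5*th; u=np.array([-np.cos(th),np.sin(th)]);n=np.array([np.sin(th),np.cos(th)])
    b=np.array([15,-80])+r*u-7*n-[14.5,11]
    w=np.array([c*b[0]-s*b[1],s*b[0]+c*b[1]])+np.array(p[:2])*1e3-t0*1e3
    print(round(th,2),b,w)
E
```

```text
0.1 [-38.5 -94.1] [-8.5 16.2]
0.2 [-39.1 -90.1] [-10.2  19.9]
0.3 [-39.3 -86. ] [-11.5  23.8]
0.4 [-39.1 -81.9] [-12.4  27.9]
0.5 [-38.4 -77.7] [-12.8  32.1]
0.6 [-37.3 -73.6] [-12.8  36.3]
0.7 [-35.8 -69.6] [-12.4  40.6]
0.8 [-33.8 -65.7] [-11.6  44.8]
0.9 [-31.4 -62.1] [-10.3  49. ]
1.0 [-28.6 -58.6] [-8.5 53.1]
1.1 [-25.5 -55.4] [-6.3 57. ]
1.2 [-22.  -52.5] [-3.7 60.8]
1.3 [-18.1 -50. ] [-0.7 64.2]
1.4 [-14.  -47.8] [ 2.6 67.4]
1.5 [ -9.7 -46.1] [ 6.4 70.2]
1.6 [ -5.2 -44.8] [10.4 72.7]
```

drive_tool([
  [0,[0,0,-40],0],
  [0,[0,0,-70],0],
  [0,[0,0,-90],0],
  [0,[0,0,-101],0],
  [0,[0,0,-101],0],
  [0,[0,0,-101],0],
])

```text
time: 12.0
tcp_pos: [0.5797, -0.1795, 0.0645]
ee_rot: [0.991, 0.135, 0.001, 0.002]
wrist_force: [-1.2, 0.3, 0.5]
width: 0.0001
```

drive_tool([
  [0,[-9,5,-1],0],
  [0,[-9,12,-1],0],
  [0,[-9,18,-1],0],
  [0,[-11,22,-1],0],
  [0,[-12,25,-1],0],
  [0,[-13,30,-1],0],
  [0,[-13,34,-1],0],
  [0,[-13,38,-1],0],
  [0,[-13,42,-1],0],
  [0,[-12,46,-1],0],
  [0,[-11,51,-1],0],
  [0,[-9,55,-1],0],
  [0,[-9,55,-1],0],
])

```text
time: 13.62
tcp_pos: [0.5713, -0.1274, 0.0639]
ee_rot: [0.991, 0.134, 0.002, 0.004]
wrist_force: [-0.5, -5.4, 0.1]
width: 0.0001
```

```bash
python3 - <<'E'
from h import *
np.set_printoptions(precision=4,suppress=True)
s=monitor.state();print(s['tcp_pos'],s['wrist_force'],s['ee_rot'])
p=[.5823,-.0619,.2714];c_,s_=np.cos(p[2]),np.sin(p[2])
for c in ['top','side']:
    f=snap(c,c+'5'); im=cv2.imread(f'pics/{c}5.png')
    for n in ['red_axis','red_tip','blue_tip']:
        for x in viewer.pinpoint(n,c)[:1]:
            d=np.array(x['location'])-[p[0],p[1],0]; print(n,x['confidence'],c_*d[0]+s_*d[1],-s_*d[0]+c_*d[1],d[2])
    cv2.imwrite(f'pics/{c}5.png',cv2.resize(im[90:310,170:500],None,fx=2.2,fy=2.2))
E
```

```text
[ 0.5713 -0.1274  0.0639] [-0.5136 -5.4098  0.1233] [0.991  0.134  0.0023 0.004 ]
red_tip 0.36 -0.02312422532979526 -0.034981283608479206 0.0593
red_axis 0.59 0.01243165364918861 -0.07767589064533867 0.0568
red_tip 0.73 -0.028209288423807412 -0.03460427786592933 0.0628
```

View pics/side5.png

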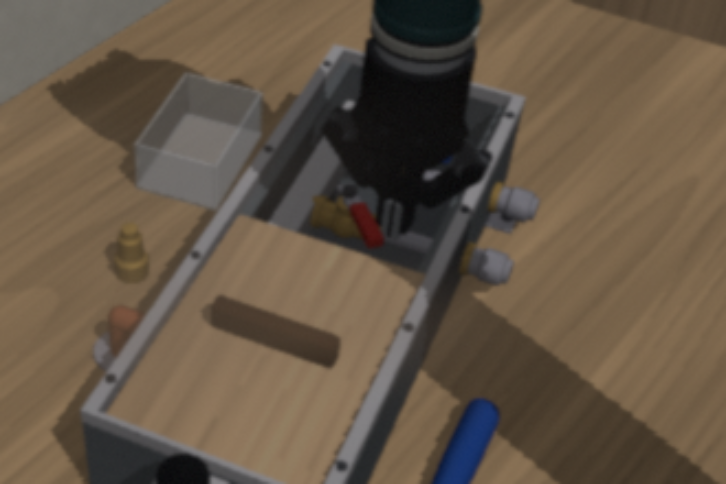

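View pics/top5.png

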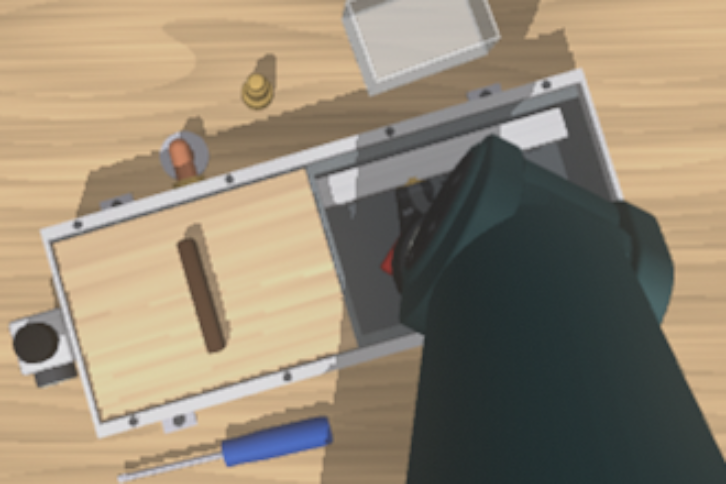

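drive_tool([
  [0,[0,3,0],0],
  [0,[1,6,0],0],
  [0,[4,10,0],0],
  [0,[7,14,0],0],
  [0,[10,17,0],0],
  [0,[14,20,0],0],
  [0,[18,22,0],0],
  [0,[18,22,0],0],
])

```text
time: 15.02
tcp_pos: [0.5871, -0.1079, 0.0637]
ee_rot: [0.991, 0.133, 0.001, 0.005]
wrist_force: [-3.0, -3.7, 0.9]
width: -0.0001
```

```bash
python3 - <<'E'
from h import *
np.set_printoptions(precision=4,suppress=True)
s=monitor.state();print(s['tcp_pos'],s['wrist_force'],s['ee_rot'])
p=[.5823,-.0619,.2714];c_,s_=np.cos(p[2]),np.sin(p[2])
d=s['tcp_pos'][:2]-p[:2]; print('tcp box',c_*d[0]+s_*d[1],-s_*d[0]+c_*d[1])
for c in ['side']:
    f=snap(c,c+'6'); im=cv2.imread(f'pics/{c}6.png')
    for n in ['red_axis','red_tip','blue_tip']:
        for x in viewer.pinpoint(n,c)[:1]:
            d=np.array(x['location'])-[p[0],p[1],0]; print(n,x['confidence'],c_*d[0]+s_*d[1],-s_*d[0]+c_*d[1],d[2])
    cv2.imwrite(f'pics/{c}6.png',cv2.resize(im[90:310,170:500],None,fx=2.2,fy=2.2))
E
```

```text
[ 0.5871 -0.1079  0.0637] [-3.029  -3.7471  0.8595] [0.9911 0.1328 0.0005 0.0049]
tcp box -0.0076650308715456505 -0.045616592188572364
red_axis 0.87 0.01386167947799474 -0.07589403034527377 0.0589
red_tip 0.73 -0.0022387268520300922 0.11542511902563497 0.1079
blue_tip 0.5 -0.04149304108720103 -0.15993053973940016 0.0605
```

View pics/side6.png

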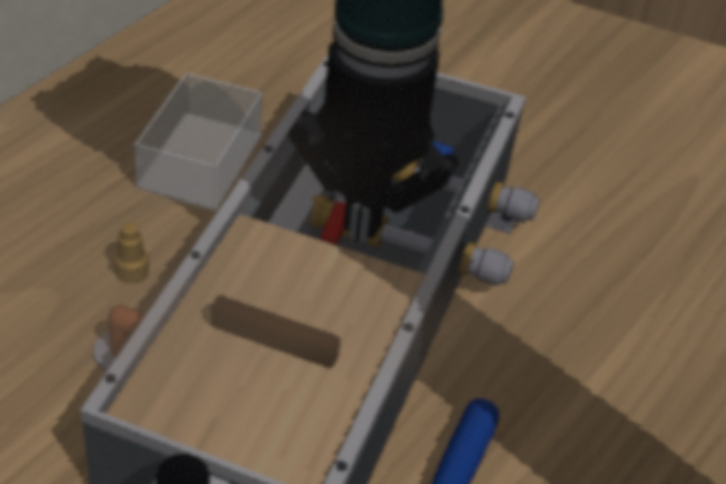

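drive_tool([
  [0,[2,1,0],0],
  [0,[4,1,0],0],
  [0,[5,2,0],0],
  [0,[7,2,0],0],
  [0,[8,2,0],0],
  [0,[8,2,0],0],
  [0,[8,2,0],0],
])

```text
time: 16.1
tcp_pos: [0.5903, -0.1063, 0.0634]
ee_rot: [0.991, 0.132, -0.004, 0.004]
wrist_force: [-8.8, -3.5, 7.1]
width: 0.0002
```

drive_tool([
  [0,[6,2,0],0],
  [0,[8,2,0],0],
  [0,[10,3,0],0],
  [0,[10,3,0],0],
  [0,[10,3,0],0],
])

```text
time: 16.73
tcp_pos: [0.5906, -0.106, 0.0631]
ee_rot: [0.991, 0.131, -0.013, 0.002]
wrist_force: [-15.9, -5.7, 13.8]
width: -0.0003
```

```bash
python3 - <<'E'
from h import *
np.set_printoptions(precision=4,suppress=True)
s=monitor.state();print(s['tcp_pos'],s['wrist_force'],s['wrist_torque'],s['ee_rot'])
for c in ['side','top']:
    f=snap(c,c+'7'); im=cv2.imread(f'pics/{c}7.png')
    cv2.imwrite(f'pics/{c}7.png',cv2.resize(im[130:250,250:400],None,fx=5,fy=5,interpolation=cv2.INTER_CUBIC))
E
```

```text
[ 0.5906 -0.106   0.0631] [-15.9402  -5.7291  13.8497] [-1.2291  3.1532 -0.046 ] [ 0.9913  0.1307 -0.0125  0.0023]
```

View pics/side7.png

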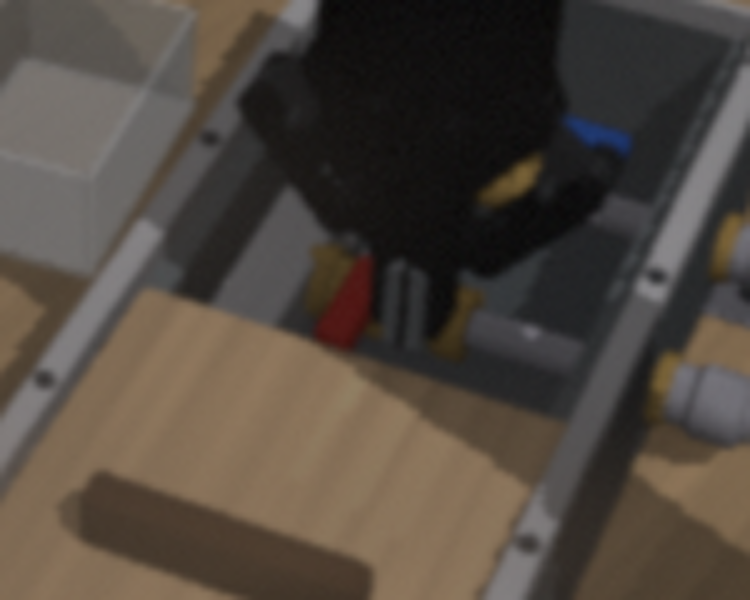

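drive_tool([
  [0,[-6,-2,0],0],
  [0,[-12,-4,0],0],
  [0,[-18,-5,0],0],
  [0,[-18,-5,0],0],
  [0,[-18,-5,40],0],
  [0,[-18,-5,90],0],
  [0,[-18,-5,150],0],
  [0,[-60,-60,170],0],
  [0,[-100,-120,170],0],
  [0,[-100,-180,170],0],
  [0,[-100,-220,170],0],
  [0,[-100,-220,170],0],
])

```text
time: 18.32
tcp_pos: [0.4896, -0.332, 0.234]
ee_rot: [0.992, 0.127, -0.012, 0.005]
wrist_force: [-0.4, 0.9, 0.3]
width: 0.0
```

```bash
python3 - <<'E'
from h import *
np.set_printoptions(precision=4,suppress=True)
s=monitor.state();print(s['tcp_pos'],s['wrist_force'],s['ee_rot'])
p=[.5823,-.0619,.2714];c_,s_=np.cos(p[2]),np.sin(p[2])
for c in ['top','side']:
    f=snap(c,c+'8'); im=cv2.imread(f'pics/{c}8.png')
    for n in ['cover','cover_bar','red_axis','red_tip','blue_axis','blue_tip','screwdriver','parts_tub','coupler']:
        for x in viewer.pinpoint(n,c)[:1]:
            d=np.array(x['location'])-[p[0],p[1],0]; print(n,x['confidence'],c_*d[0]+s_*d[1],-s_*d[0]+c_*d[1],d[2],np.round(x['location'],3))
    cv2.imwrite(f'pics/{c}8.png',cv2.resize(im[90:310,170:500],None,fx=2.4,fy=2.4,interpolation=cv2.INTER_CUBIC))
    for q in viewer.outline_of('red_handle',c)[:1]:
        m=q['mask'].astype(np.uint8); ys,xs=np.nonzero(m&(im[...,2]>1.6*im[...,1]))
        P=np.array([ray(f,u,v,.0625)[:2] for u,v in zip(xs,ys)]); 
        B=np.c_[c_*(P[:,0]-p[0])+s_*(P[:,1]-p[1]),-s_*(P[:,0]-p[0])+c_*(P[:,1]-p[1])]
        w,V=np.linalg.eigh(np.cov(B.T)); print('red',len(xs),B.mean(0),V[:,1],B.min(0),B.max(0))
E
```

```text
[ 0.4896 -0.332   0.234 ] [-0.4064  0.8712  0.2797] [ 0.9919  0.1267 -0.0119  0.0047]
cover 0.81 0.0022029431521271466 0.11273596161593023 0.083 [0.554 0.047 0.083]
cover_bar 0.84 -0.0003437648292002049 0.11552061212503249 0.1063 [0.551 0.049 0.106]
red_axis 0.57 0.015139209902979692 -0.07988250323765221 0.0635 [ 0.618 -0.135  0.064]
red_tip 0.62 0.01614058866862415 -0.019957489757739526 0.0572 [ 0.603 -0.077  0.057]
blue_axis 0.78 0.016720490253434826 -0.15775688639702798 0.0572 [ 0.641 -0.209  0.057]
blue_tip 0.67 -0.047331212780230725 -0.15591858868253175 0.0636 [ 0.578 -0.225  0.064]
screwdriver 0.82 -0.13621038620604048 0.13941854499886772 0.0004 [0.414 0.036 0.   ]
parts_tub 0.6 0.1681516934850017 -0.12609364765175932 -0.0039 [ 0.778 -0.138 -0.004]
coupler 0.64 0.15396780890476883 0.01839765803205902 0.0014 [ 0.726 -0.003  0.001]
red 161 [ 0.0162 -0.0422] [-0.0208  0.9998] [ 0.0098 -0.0624] [ 0.0227 -0.0215]
cover_bar 0.78 -0.0005046131016639317 0.11494257420824379 0.1083 [0.551 0.049 0.108]
red_axis 0.84 0.014557842105270353 -0.07525735334994195 0.0573 [ 0.616 -0.13   0.057]
red_tip 0.8 0.014873104219082929 -0.017425004186177234 0.0636 [ 0.601 -0.075  0.064]
blue_axis 0.75 0.01723819598487919 -0.16111872826951837 0.0617 [ 0.642 -0.212  0.062]
blue_tip 0.71 -0.04400791803539589 -0.15777754323790785 0.0594 [ 0.582 -0.226  0.059]
screwdriver 0.95 -0.13739913962615102 0.13850374157398587 0.0018 [0.413 0.035 0.002]
parts_tub 0.72 0.17068333250316334 -0.1266943171796373 0.002 [ 0.781 -0.138  0.002]
coupler 0.91 0.15565417610543614 0.01886259422608278 0.0059 [ 0.727 -0.002  0.006]
red 171 [ 0.0147 -0.0409] [-0.0284  0.9996] [ 0.0065 -0.0647] [ 0.0225 -0.0186]
```

View pics/side8.png

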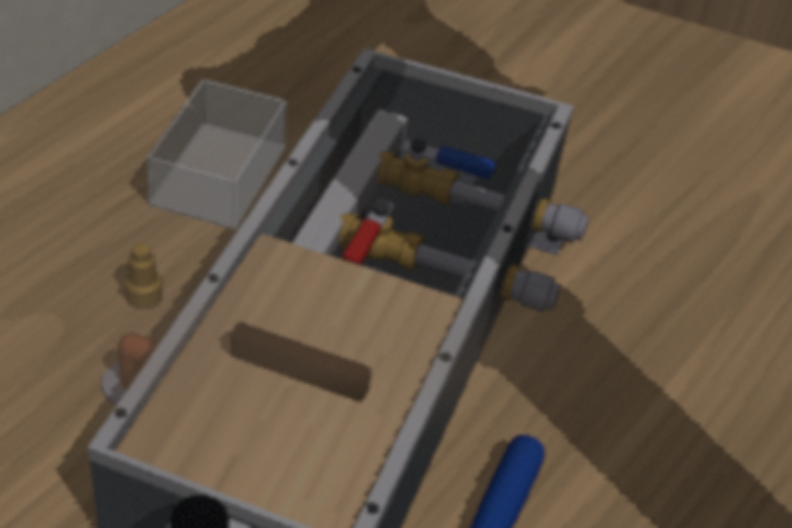

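View pics/top8.png

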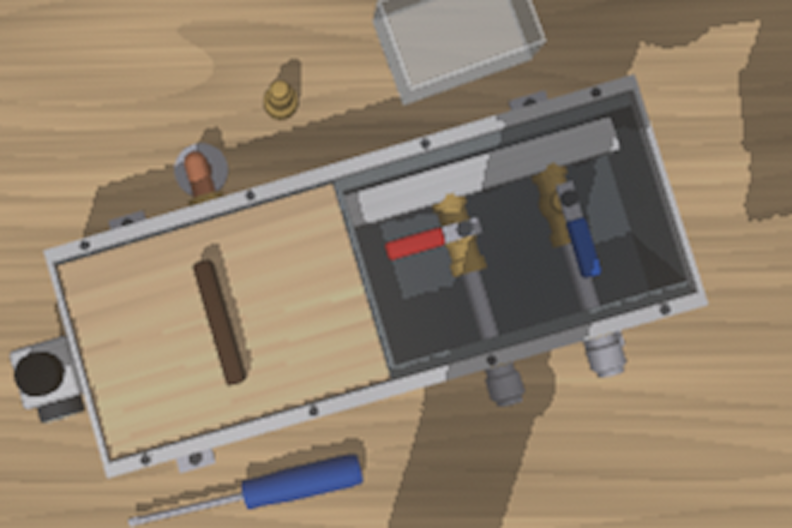

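```bash
python3 - <<'E'
from h import *
print(ctrl.hand_in())
E
```

```text
the job is handed in; nothing more can be done
None
```

The cover is at the far end stop and the red valve is shut. I handed the job in after about 18.5 s, with the arm clear of everything.

- **Cover:** I pushed it by its bar with closed fingertips until it stopped against the end stop, with the force rising to about 9 N. The last pictures show it flush there, and the networks put it at box y ≈ 113–115 mm against the nominal 111 mm. That gap is within their error.
- **Red handle:** I pushed it clockwise with closed fingertips until it would not move at about 17 N sideways. The pictures put the lever along the box's +y, at about 1.54–1.55 rad against 1.571. That small shortfall is within my box-angle error, so I took the stop contact as fully shut.
- **Left alone:** The blue handle, screwdriver and parts tub read the same before and after, to a few mm. The coupler read up to 6 mm off its first reading, but I never went near it and it looks unmoved in the pictures.

While I pressed the handle at its stop, the wrist also showed an upward force of about 14 N. I put that down to the arm pushing against a fixed stop but could not confirm it. It went away when I backed off.

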